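# Show a decanter's glass stopper to the inspection camera

## Task

Draw the stopper out of the square-bodied glass decanter and hold it up to the desk inspection camera to be checked for chips: in the air, in the middle of the lens's view, shank pointing straight into the lens, with the tip of the shank about 6 cm from the lens. Finish while still holding it there; leave the decanter standing where it is, do not bump the camera and leave the other goods alone.

Things in the scene. Friction and masses are not known exactly. Their poses are not given: they have to be found in the camera images.
- square_decanter: green glass decanter with a square body, 84 x 84 mm (sides along its x and y) and 80 mm high, stepped shoulders to 100 mm, then a round neck (32 mm diameter, lip 37 mm) with its rim 145 mm above the table; loose, about 0.65 kg. Neck bore 19 mm or more in diameter, 45 mm deep. Origin at the centre of its underside, z up
- stopper: clear glass stopper, loose, 60 g, standing free in the square decanter's neck. Origin at the tip of its shank, z from shank to head. Shank 15 mm diameter, 0 to 34 mm; collar 30 mm diameter, 34 to 38 mm, resting on the rim (tip 111 mm above the table at the start); head a cylinder with faceted look, 36 mm diameter, 38 to 68 mm: grip it there. Same from every side about z
- camera_head: head of the inspection camera: grey cylinder, 60 mm diameter and 55 mm long, with a white light ring and a black lens in the middle of its face. Origin at the centre of the lens face, 110 mm above the table; z points out of the lens along its line of sight, which is tilted 0.6 rad (34 degrees) from straight up, roughly towards the robot. Fixed
- camera_stand: fixed stand of the inspection camera: black base 130 x 100 x 22 mm with two aluminium cheeks reaching 103 mm high; its -x axis is the horizontal direction in which the lens leans. Origin under the lens centre, at table height
- round_decanter: bystander: decanter with a round cylindrical body (84 mm diameter), same green glass, neck and stopper, 179 mm tall with its stopper; origin at the centre of its underside
- bell_decanter: bystander: decanter with a bell-shaped body (100 mm diameter at the foot), same green glass, neck and stopper, 179 mm tall with its stopper; origin at the centre of its underside
- mug: bystander: white mug, 80 mm diameter, 85 mm high, loose; origin at the centre of its underside
- candle: bystander: candle in a black cup, 72 mm diameter, 60 mm high, loose; origin at the centre of its underside
- tealight_cup: bystander: small terracotta cup, 64 mm diameter, 45 mm high, loose; origin at the centre of its underside
- lidded_jar: bystander: white jar with a wooden lid, 76 mm diameter, 72 mm high, loose; origin at the centre of its underside
- gift_carton: bystander: cardboard carton 70 x 90 x 60 mm, loose; origin at the centre of its underside
Things that resemble listed ones, but are neither listed nor needed, are in the scene too. Of the things shaped like the stopper, the clear one is meant. Leave any orange or purple look-alike of the square_decanter alone.

How it is judged (in metres and radians):
On the way:
1. the stopper is drawn clear of the neck, the decanter still standing (z of stopper in the frame of square_decanter above 0.155 m and angle between square_decanter's own z axis and vertical below 0.1 rad and contact force between the fingers and stopper above 0.5 N), for 0.2 s.
At the end, for the whole second after the job is handed in: the fingers hold the stopper still in the air, touching nothing else, shank tip 40 to 80 mm before the lens, within 15 mm of the line of sight each way, axis along it within 0.22 rad, shank towards the lens; the square decanter stands upright within 40 mm of its start (x of stopper in the frame of camera_head between -0.015 and 0.015 m and y of stopper in the frame of camera_head between -0.015 and 0.015 m and z of stopper in the frame of camera_head between 0.04 and 0.08 m and angle between the z axis of stopper and the z axis of camera_head, either way round below 0.22 rad and angle between stopper's own z axis and vertical below 1.2 rad and height (world z) of stopper above 0.11 m and contact force between the fingers and stopper above 0.5 N and linear speed of stopper below 0.03 m/s and contact force between stopper and camera_stand below 0.05 N and contact force between stopper and square_decanter below 0.05 N and angle between square_decanter's own z axis and vertical below 0.08 rad and distance of square_decanter from where it was at the start of the episode below 0.04 m and height (world z) of square_decanter below 0.01 m); the arm keeps its last pose, push and grip.
It fails at once if the square decanter is knocked over or pushed about (angle between square_decanter's own z axis and vertical above 0.35 rad or distance of square_decanter from where it was at the start of the episode above 0.06 m).
It fails at once if the camera is bumped (contact force between any of the arm, the fingers, stopper and camera_stand above 5 N).
It fails at once if other goods are moved or knocked over (distance of any of round_decanter, bell_decanter, mug, candle, tealight_cup, lidded_jar, gift_carton from where it was at the start of the episode above 0.025 m or angle between any of round_decanter, bell_decanter, mug, candle, tealight_cup, lidded_jar, gift_carton's own z axis and vertical above 0.35 rad).
It also fails if it takes over 34 s, if anything falls off the work surface, if the arm or the gripper's body presses on something with over 40 N, if the wrist force passes 120 N, or if a joint passes its speed limit or range.

## Robot

A 6-joint arm with a two-finger parallel gripper is mounted at the origin on the work surface. World frame = base frame: x ahead of the robot, y to its left, z up, the work surface at z = 0. Lengths are in mm, angles in rad, forces in N, time in s.
With the tool pointing down it reaches from about 350 to 775 mm from the base axis. Payload 7.3 kg.
Tool frame: the origin (TCP) lies on the front face of the gripper's body, between the roots of the fingers; the fingertips stand 66 mm ahead of it and the grasp point (between the pads) lies 47 mm ahead of it (bot.tip_extent is the distance from the TCP to the fingertips, in mm); z points along the fingers, y is the line along which they close (so a half turn about z gives the same grasp; the last joint's range is limited). The gripper opens to 92 mm and grips with 3 to 60 N. Pads are 19 mm wide; open, the fingers measure 130 mm over their backs; the gripper's body (75 mm by 190 mm) begins 47 mm behind the grasp point.
Start: joints at [-1.391, 0.342, 1.524, -0, 1.275, -0.146], TCP at [168.057, -497.389, 292.241] pointing down, gripper open.
Joint ranges: [-2.53, 2.53], [-0.77, 2.02], [0.04, 2.7], [-1, 4.14], [0.28, 2.66], [-3.11, 3.11]. Speed limits (rad/s): [2.57, 2.57, 3.14, 3.14, 3.14, 3.14].

## Interface

Orientations are given as [roll, pitch, yaw] about the fixed x, y, z axes, in that order (R = Rz(yaw) Ry(pitch) Rx(roll)).
In Python, from plant import readout, viewer, order, bot gives the robot as it stands.
- The arm moves only by the shell command python3 -m creep 'ROWS'. ROWS is text: rows parted by semicolons, each of 7 numbers parted by spaces: the shift along the world's x, y, z in m, then the turn, a rotation vector about the world's x, y, z in rad, then the opening in per cent of the stroke, from 0 (shut) to 100 (fully open). A call has 1 to 8 rows; each row shifts and turns the commanded pose from where the row before left it; what a row does not reach is not made up. A row lasts 1/12 s, in which the tool goes at most 41.7 mm and 7.16 degrees, less where a joint would pass 70% of its speed; a pose out of reach is approached as far as the arm can. A call is refused whole if a number of a shift passes 0.0417 or a number of a turn 0.125, either way. A call with a gripper value outside its range is refused whole. The fingers move at their own pace and stop on an object; the grip force is fixed at half the most. Time passes only in rows, so rows that do not move let the fingers close. It gives the time, the measured TCP pose, the force, the opening and the grip force at its end, in the units of the state.
- readout.get_obs(): the state, without advancing time (a new reading comes with each control period).
- viewer.capture(name): name is "scene" or "side" or "wrist"; returns the picture (420x560x3 uint8, red, green, blue); there is no depth.
- viewer.camera_info(name): a dict with "fx", "fy", "cx", "cy" (pixels), "origin" and "rotation" of the camera in the world. Camera axes: x right, y up, looking along -z (the intrinsics and any distortion apply to the point x, -y, -z); pixel columns grow to the right and rows downward; lengths in mm; the calibration is good to about 2 mm. A picture is of the moment at which its call begins: read the wrist's pose just before it. camera_info takes no time and is no camera call; for the wrist camera it gives the pose at the moment of the call.
- order.close_job(): hands the job in; it is judged then, once.
The state is a dict: "time": time; "joint_positions": joint angles; "dq": joint speeds; "tau": joint torques, N m; "tool_pos": TCP position; "tcp_rot": TCP orientation; "contact_force": force on the tool from outside, world axes, zero at the start; "moment": the same for the moment, N m; "grip_width": finger opening in mm; "finger_force": force on a finger pad.
Only numpy, scipy, OpenCV 4.12 (cv2) and the standard library are available. Lean on these libraries where they do the work, as an engineer would, in place of code of your own. Each camera call takes 0.05 s, during which the arm holds its last target. There are 200 camera calls.

## Working session

There is one attempt and no reset: what is moved stays moved. The work goes in short steps, Python scripts to look and compute and a shell command to move; the robot and the scene stay as the last step left them, time stands still between calls to the robot, and variables do not carry over. Pictures are saved under pics/ and viewed, at most 10 in all, crops included, and the job is handed in when it is done.

```bash
mkdir -p pics; ls
python3 - <<'E'
from plant import readout, viewer, order, bot
import cv2,json
for n in("scene","side"):
    im=viewer.capture(n); cv2.imwrite(f"pics/{n}0.png",im[:,:,::-1]); print(n,viewer.camera_info(n))
print(viewer.camera_info("wrist"))
print(readout.get_obs())
E
```

```text
pics
scene {'fx': 491.4533563778724, 'fy': 491.4533563778724, 'cx': 278.84728172431227, 'cy': 211.49180712913625, 'origin': array([1071.23535191, -107.4571132 , 1010.59598328]), 'rotation': array([0.5493135 , 0.0035102 , 1.36854167])}
side {'fx': 417.9586597483753, 'fy': 417.9586597483753, 'cx': 278.00994221466067, 'cy': 211.2437244522618, 'origin': array([144.49518774, 658.16630381, 997.7569394 ]), 'rotation': array([ 0.68550567,  0.01779689, -2.62682352])}
{'fx': 316.7052212769789, 'fy': 316.7052212769789, 'cx': 282.2418968621489, 'cy': 205.32061530869285, 'origin': array([ 234.93919327, -474.80941042,  384.28336427]), 'rotation': array([-0.27072384,  0.00195106, -1.24479724])}
{'time': 0.1, 'joint_positions': array([-1.39099118e+00,  3.42672258e-01,  1.52488837e+00, -4.34770938e-06,
        1.27538482e+00, -1.45995779e-01]), 'dq': array([ 0.00084497, -0.00187723, -0.00306538,  0.00029549,  0.00103867,
        0.00151423]), 'tau': array([ 1.13245100e-03, -4.32003808e+01, -2.44695103e+01,  7.19182519e-02,
        5.25323418e-02, -5.21960612e-05]), 'tool_pos': array([ 168.0115126 , -497.12054648,  291.61598136]), 'tcp_rot': array([-3.14025365e+00, -1.92687687e-04,  3.25802062e-01]), 'contact_force': array([ 0.55924571, -0.65678571,  0.26633065]), 'moment': array([-0.02294654,  0.02841952, -0.03098051]), 'finger_force': 0.0, 'grip_width': 92.01045968399147}
```

View pics/scene0.png

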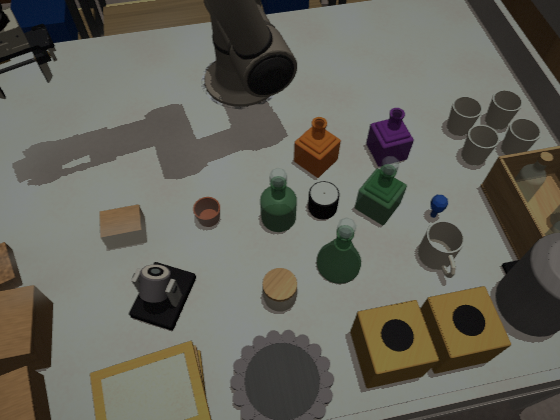

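View pics/side0.png

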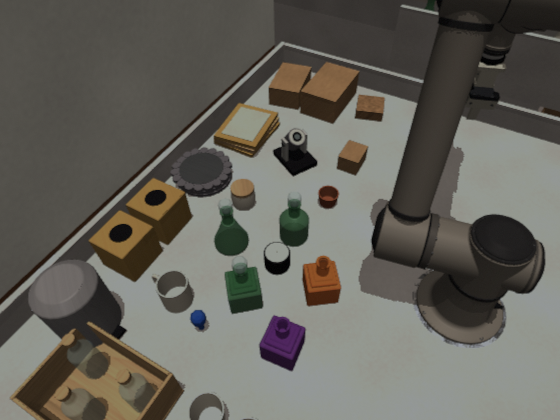

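The scene view shows the square green decanter at about (382,195) with its stopper at (390,167), and the inspection camera at (155,270). In the side view the decanter is at (243,290) with its stopper at (240,266), and the lens is at (296,136). I'll zoom in on these.

```bash
cat > h.py <<'E'
from plant import readout, viewer, order, bot
import cv2, numpy as np
from scipy.spatial.transform import Rotation as Ro
def ray(n,u,v,ci=None):
    c=ci or viewer.camera_info(n)
    d=Ro.from_euler('xyz',c['rotation']).apply([(u-c['cx'])/c['fx'],-(v-c['cy'])/c['fy'],-1.])
    return np.array(c['origin']),d/np.linalg.norm(d)
def plane(n,u,v,z,ci=None):
    o,d=ray(n,u,v,ci); return o+d*(z-o[2])/d[2]
def tri(*obs):
    A=np.zeros((3,3));b=np.zeros(3);rs=[ray(*o) for o in obs]
    for o,d in rs:
        P=np.eye(3)-np.outer(d,d);A+=P;b+=P@o
    x=np.linalg.solve(A,b)
    return x,[round(float(np.linalg.norm(np.cross(x-o,d))),1) for o,d in rs]
E
python3 - <<'E'
import cv2,numpy as np
a=cv2.imread("pics/scene0.png");b=cv2.imread("pics/side0.png")
def c(i,x,y):
    return cv2.resize(i[y:y+60,x:x+80],(400,300),interpolation=cv2.INTER_CUBIC)
def g(i,t,x,y): return c(i,x,y)
cv2.imwrite("pics/crop1.png",np.clip(1.5*np.vstack([np.hstack([c(a,345,155),c(a,120,255)]),np.hstack([c(b,205,250),c(b,260,115)])]).astype(float),0,255))
E
```

```text
[ WARN:0@0.030] global loadsave.cpp:1063 imwrite_ Unsupported depth image for selected encoder is fallbacked to CV_8U.
```

View pics/crop1.png

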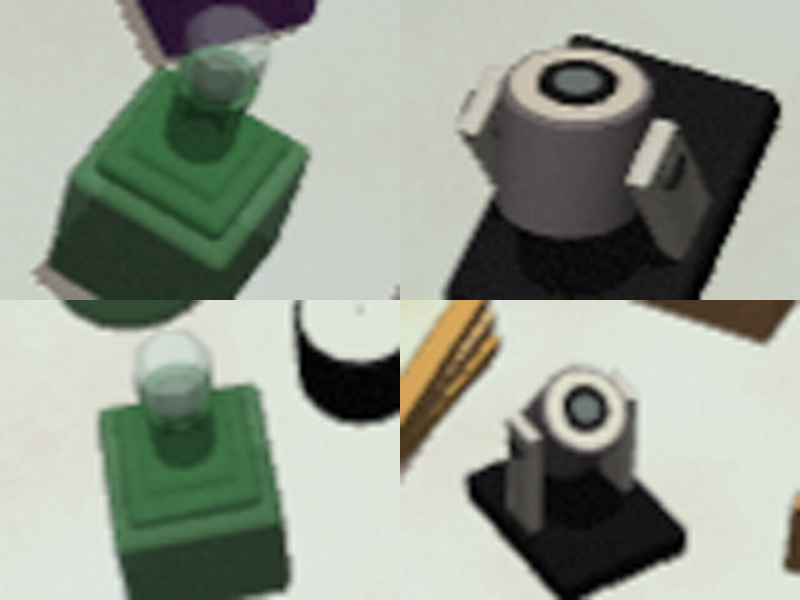

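Run:
```python
from h import *
np.set_printoptions(precision=1,suppress=True)
S=("scene",390.4,165.0);D=("side",239.8,264.)
print("head tri",tri(S,D),plane(*S,164),plane(*D,164))
S=("scene",155.6,271.4);D=("side",297.4,136.6)
print("lens tri",tri(S,D),plane(*S,110),plane(*D,110))
# base: black mask projected to z=22 and z=0
for n,(x0,y0,x1,y1) in {"scene":(120,250,205,335),"side":(265,125,325,180)}.items():
    im=viewer.capture(n); m=np.zeros(im.shape[:2],np.uint8)
    m[y0:y1,x0:x1]=(im[y0:y1,x0:x1].max(2)<45)*255
    cs=max(cv2.findContours(m,0,2)[0],key=cv2.contourArea)
    P=np.array([plane(n,*p[0],22)[:2] for p in cs],np.float32)
    h=cv2.convexHull(P); print(n,cv2.minAreaRect(h)); a=cv2.approxPolyDP(h,6,True)[:,0]
    print(a, [ (round(float(np.linalg.norm(e)),1),round(float(np.degrees(np.arctan2(e[1],e[0]))),1)) for e in np.roll(a,-1,0)-a])
# square decanter edges at z=80: 
for n,(x0,y0,x1,y1) in {"scene":(350,155,412,225),"side":(220,255,268,315)}.items():
    im=viewer.capture(n).astype(int); m=np.zeros(im.shape[:2],np.uint8)
    r=im[y0:y1,x0:x1]; m[y0:y1,x0:x1]=((r[...,1]-r[...,0]>18)&(r[...,1]-r[...,2]>8))*255
    cs=max(cv2.findContours(m,0,2)[0],key=cv2.contourArea)
    P=np.array([plane(n,*p[0],80)[:2] for p in cs],np.float32)
    a=cv2.approxPolyDP(cv2.convexHull(P),5,True)[:,0]
    print(n,a,[(round(float(np.linalg.norm(e)),1),round(float(np.degrees(np.arctan2(e[1],e[0]))),1)) for e in np.roll(a,-1,0)-a])
for nm,p in {"cand":(323,192,60),"round stop":(278,178,164),"bell stop":(345,228,164),"purple top":(397,113,150),"jar":(280,280,72),"tealight":(207,205,45),"mug":(444,235,85)}.items(): print(nm,plane("scene",p[0],p[1],p[2]))
```

```text
head tri (array([494.7, 252.3, 160.8]), [0.3, 0.3]) [497.1 251.1 164. ] [493.1 253.6 164. ]
lens tri (array([ 615.9, -270.3,  105.3]), [0.1, 0.1]) [ 618.2 -269.6  110. ] [ 613.5 -265.3  110. ]
scene ((631.5330200195312, -273.4937438964844), (101.68347930908203, 132.5276336669922), 60.580780029296875)
[[ 550.7 -285.1]
 [ 661.  -345. ]
 [ 710.9 -261.7]
 [ 602.4 -201.8]] [(125.5, -28.5), (97.2, 59.0), (124.0, 151.1), (98.0, -121.8)]
side ((635.6102294921875, -273.69989013671875), (111.68807983398438, 178.00245666503906), 60.5076904296875)
[[ 696.4 -347. ]
 [ 698.1 -257.4]
 [ 688.2 -240.1]
 [ 584.6 -183.5]
 [ 542.4 -258.7]
 [ 547.9 -277.3]
 [ 624.8 -331.7]] [(89.6, 88.9), (19.9, 119.8), (118.0, 151.3), (86.3, -119.3), (19.4, -73.6), (94.2, -35.3), (73.2, -12.0)]
scene [[440.4 288.1]
 [437.  272. ]
 [444.4 250. ]
 [493.3 194.2]
 [552.9 243.7]
 [506.7 299.6]] [(16.5, -101.7), (23.1, -71.5), (74.2, -48.7), (77.5, 39.7), (72.5, 129.6), (67.3, -170.2)]
side [[548.3 251.1]
 [495.7 311.6]
 [438.3 261.3]
 [489.2 201.6]
 [534.  212.6]] [(80.1, 131.0), (76.3, -138.8), (78.4, -49.5), (46.1, 13.7), (41.1, 69.6)]
cand [469.3 117.3  60. ]
round stop [481.5   8.6 164. ]
bell stop [627.  114.2 164. ]
purple top [346.2 320.1 150. ]
jar [670.5 -26.2  72. ]
tealight [ 440.3 -152.    45. ]
mug [645.2 337.8  85. ]
```

Checks: the stopper head comes out at (495,252), about 164 mm high, and the lens at (616,-268), about 110 mm high. Both match their given heights, and the stand's -x axis points at about 151°. I'll move over the stopper now.

```bash
R="" ; python3 -m creep '.034 .024 .003 0 0 .11 100;.034 .024 .003 0 0 .11 100;.034 .024 .003 0 0 .11 100;.034 .024 .003 0 0 .11 100;.034 .024 0 0 0 .11 100;.034 .024 0 0 0 .11 100;.034 .024 0 0 0 .11 100;.034 .024 0 0 0 .11 100'
python3 -m creep '0 .038 0 0 0 .105 100;0 .038 0 0 0 .105 100;0 .038 0 0 0 .105 100;0 .038 0 0 0 .105 100;0 .038 0 0 0 .105 100;0 .038 0 0 0 .105 100;0 .038 0 0 0 .105 100;0 .038 0 0 0 .105 100'
```

```text
time: 0.97
tool_pos: [441.3, -304.0, 304.4]
tcp_rot: [3.141, 0.0, 1.211]
contact_force: [0.3, -0.5, 0.4]
grip_width: 91.9
finger_force: 0.0
time: 1.63
tool_pos: [439.4, 0.2, 304.4]
tcp_rot: [3.141, 0.0, 2.051]
contact_force: [1.6, -0.0, 0.8]
grip_width: 92.0
finger_force: 0.0
```

```bash
python3 -m creep '.007 .032 0 0 0 0 100;.007 .032 0 0 0 0 100;.007 .032 0 0 0 0 100;.007 .032 0 0 0 0 100;.007 .032 0 0 0 0 100;.007 .031 0 0 0 0 100;.007 .031 0 0 0 0 100;.007 .030 0 0 0 0 100'
python3 -m creep '0 0 0 0 0 0 100;0 0 0 0 0 0 100;0 0 0 0 0 0 100'
python3 - <<'E'
from h import *
np.set_printoptions(precision=1,suppress=True)
ci=viewer.camera_info("wrist");im=viewer.capture("wrist")
np.save("ci.npy",ci,allow_pickle=True)
c=Ro.from_euler('xyz',ci['rotation']);
for z in(111,164,179):
  p=c.inv().apply(np.array([494.7,252.3,z])-ci['origin']); print(z,ci['cx']-ci['fx']*p[0]/p[2],ci['cy']+ci['fy']*p[1]/p[2])
cv2.imwrite("pics/w1.png",im[:,:,::-1]); print(readout.get_obs()['tool_pos'],ci)
E
```

```text
time: 2.3
tool_pos: [495.8, 252.3, 304.2]
tcp_rot: [3.142, 0.0, 2.046]
contact_force: [0.8, -0.8, -1.2]
grip_width: 91.6
finger_force: 0.0
time: 2.55
tool_pos: [495.6, 250.1, 303.9]
tcp_rot: [-3.141, 0.0, 2.046]
contact_force: [0.1, -0.9, -0.9]
grip_width: 91.8
finger_force: 0.0
111 284.18914325815365 195.44649239574363
164 284.45318649171367 211.7694122889546
179 284.54939082168704 217.71667914507705
[495.7 249.6 304.1] {'fx': 316.7052212769789, 'fy': 316.7052212769789, 'cx': 282.2418968621489, 'cy': 205.32061530869285, 'origin': array([461.9, 313.3, 396.5]), 'rotation': array([-0.3,  0. ,  0.5])}
```

View pics/w1.png

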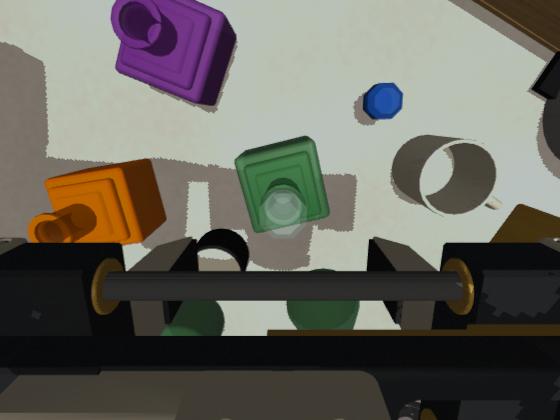

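The wrist view shows the stopper head centred at about (284,212), within a pixel of the predicted (284,212). The fingers' path is clear, so I'll descend.

```bash
python3 -m creep '-.0005 .0025 -.012 0 0 0 100;0 0 -.015 0 0 0 100;0 0 -.015 0 0 0 100;0 0 -.014 0 0 0 100;0 0 -.012 0 0 0 100;0 0 -.010 0 0 0 100;0 0 -.007 0 0 0 100;0 0 -.003 0 0 0 100'
python3 -m creep '0 0 0 0 0 0 100;0 0 0 0 0 0 100;0 0 0 0 0 0 100'
python3 - <<'E'
from h import *
im=viewer.capture("wrist");s=viewer.capture("scene")[110:270,300:460]
cv2.imwrite("pics/w2.png",np.vstack([im[100:340,120:440],cv2.resize(s,(320,320))])[:,:,::-1])
E
```

```text
time: 3.27
tool_pos: [495.2, 252.2, 215.5]
tcp_rot: [-3.14, -0.0, 2.045]
contact_force: [-1.2, 0.5, -0.1]
grip_width: 91.6
finger_force: 0.0
time: 3.52
tool_pos: [495.7, 253.0, 216.9]
tcp_rot: [3.14, 0.0, 2.046]
contact_force: [-0.7, -0.2, 0.1]
grip_width: 91.8
finger_force: 0.0
```

View pics/w2.png

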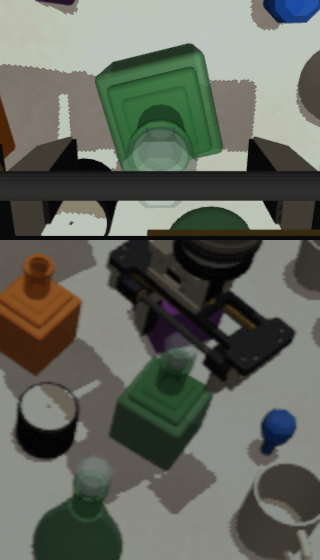

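The stopper head sits midway between the fingers (crop column 162, pads at 75 and 250). I'll close on it.

```bash
python3 -m creep '0 0 0 0 0 0 70;0 0 0 0 0 0 60;0 0 0 0 0 0 52;0 0 0 0 0 0 46;0 0 0 0 0 0 42;0 0 0 0 0 0 38;0 0 0 0 0 0 30;0 0 0 0 0 0 20'
python3 -m creep '0 0 0 0 0 0 10;0 0 0 0 0 0 0;0 0 0 0 0 0 0;0 0 0 0 0 0 0;0 0 0 0 0 0 0;0 0 0 0 0 0 0'
```

```text
time: 4.28
tool_pos: [495.4, 253.0, 216.2]
tcp_rot: [3.142, -0.0, 2.046]
contact_force: [-0.4, 0.1, 0.6]
grip_width: 43.3
finger_force: 0.0
time: 4.78
tool_pos: [495.3, 253.0, 216.2]
tcp_rot: [-3.142, -0.0, 2.046]
contact_force: [-0.2, -0.6, -0.6]
grip_width: 35.4
finger_force: 30.0
```

```bash
python3 -m creep '0 0 .004 0 0 0 0;0 0 .008 0 0 0 0;0 0 .010 0 0 0 0;0 0 .012 0 0 0 0;0 0 .012 0 0 0 0;0 0 .012 0 0 0 0;0 0 .006 0 0 0 0;0 0 .002 0 0 0 0'
python3 -m creep '0 0 .003 0 0 0 0;0 0 .008 0 0 0 0;0 0 .012 0 0 0 0;0 0 .014 0 0 0 0;0 0 .014 0 0 0 0;0 0 .008 0 0 0 0;0 0 0 0 0 0 0;0 0 0 0 0 0 0'
python3 - <<'E'
from h import *
a=viewer.capture("scene")[60:260,280:480];b=viewer.capture("side")[180:340,160:320]
cv2.imwrite("pics/l1.png",np.hstack([cv2.resize(a,(400,400)),cv2.resize(b,(400,400))])[:,:,::-1])
E
```

```text
time: 5.45
tool_pos: [495.9, 253.2, 284.2]
tcp_rot: [3.138, 0.0, 2.046]
contact_force: [-0.6, 0.2, -0.9]
grip_width: 35.5
finger_force: 30.0
time: 6.12
tool_pos: [495.3, 253.0, 341.1]
tcp_rot: [3.141, 0.0, 2.046]
contact_force: [0.1, -0.8, -0.5]
grip_width: 35.5
finger_force: 30.0
```

View pics/l1.png

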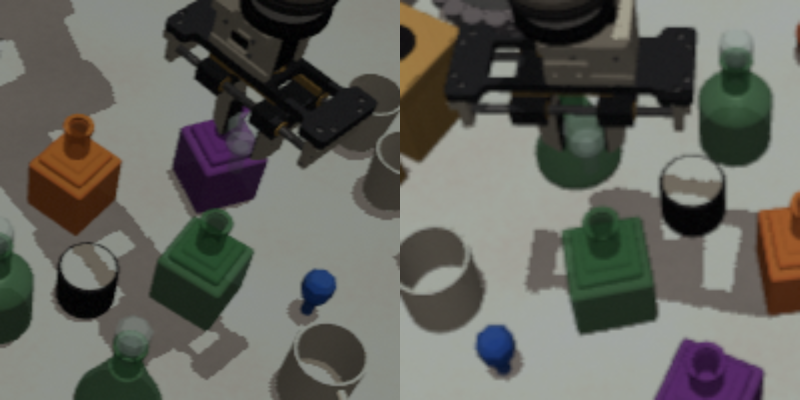

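The stopper is in the grip (scene crop (240,135)), and the green decanter is still standing with its neck empty. I'll carry the stopper over to the camera.

```bash
python3 -m creep '0 -.015 0 0 0 -.04 0;0 -.025 0 0 0 -.08 0;0 -.035 0 0 0 -.08 0;0 -.035 0 0 0 -.08 0;0 -.035 0 0 0 -.08 0;0 -.035 0 0 0 -.08 0;0 -.035 0 0 0 -.08 0;0 -.035 0 0 0 -.08 0'
python3 -m creep '0 -.035 0 0 0 -.08 0;0 -.035 0 0 0 -.08 0;0 -.035 0 0 0 -.08 0;0 -.035 0 0 0 -.08 0;0 -.035 0 0 0 -.064 0;0 -.025 0 0 0 0 0;0 -.005 0 0 0 0 0;0 0 0 0 0 0 0'
python3 -m creep '0 0 0 -.0488 -.0873 0 0;0 0 0 -.0488 -.0873 0 0;0 0 0 -.0488 -.0873 0 0;0 0 0 -.0488 -.0873 0 0;0 0 0 -.0488 -.0873 0 0;0 0 0 -.0488 -.0873 0 0;0 0 0 0 0 0 0;0 0 0 0 0 0 0'
cat > m.py <<'E'
from h import *
np.set_printoptions(precision=3,suppress=True)
n=Ro.from_euler('z',np.radians(150.8)).apply([np.sin(.6),0,np.cos(.6)])
L=np.array([615.9,-268,110.])
o=readout.get_obs();R=Ro.from_euler('xyz',o['tcp_rot']);z=R.apply([0,0,1]);p=o['tool_pos']
tip=p+z*105
print(p,z,"ang",np.arccos(-z@n),"tip",tip,"target",L+60*n,"go",(L+60*n-tip),"y",R.apply([0,1,0]))
E
python3 m.py
```

```text
time: 6.88
tool_pos: [494.8, 1.4, 340.4]
tcp_rot: [-3.14, -0.0, 1.442]
contact_force: [0.8, 0.4, -0.6]
grip_width: 35.4
finger_force: 30.0
time: 7.55
tool_pos: [495.0, -203.4, 340.0]
tcp_rot: [-3.14, -0.0, 1.059]
contact_force: [-0.8, -0.6, -0.4]
grip_width: 35.2
finger_force: 30.0
time: 8.22
tool_pos: [494.7, -200.2, 340.7]
tcp_rot: [2.545, -0.0, 1.063]
contact_force: [-0.1, -0.2, 0.7]
grip_width: 35.1
finger_force: 30.0
[ 494.653 -200.242  340.727] [ 0.491 -0.273 -0.827] ang 0.004076321700498785 tip [ 546.187 -228.876  253.84 ] target [ 586.327 -251.472  159.52 ] go [ 40.14  -22.596 -94.32 ] y [ 0.723 -0.402  0.561]
```

```bash
python3 -m creep '.003 -.002 -.008 0 0 0 0;.005 -.003 -.013 0 0 0 0;.006 -.003 -.015 0 0 0 0;.006 -.003 -.015 0 0 0 0;.006 -.003 -.015 0 0 0 0;.003 -.002 -.009 0 0 0 0;.001 -.001 -.003 0 0 0 0;0 0 0 0 0 0 0'
python3 m.py
python3 - <<'E'
from h import *
a=viewer.capture("scene")[200:340,80:220];b=viewer.capture("side")[70:190,230:350]
f=lambda i:np.clip(1.5*cv2.resize(i,(400,400),interpolation=2).astype(float),0,255).astype(np.uint8)
cv2.imwrite("pics/f1.png",np.hstack([f(a),f(b)])[:,:,::-1])
E
```

```text
time: 8.88
tool_pos: [525.7, -219.2, 262.1]
tcp_rot: [2.544, 0.0, 1.062]
contact_force: [-0.8, 0.3, -1.4]
grip_width: 35.2
finger_force: 30.0
[ 525.711 -219.22   262.069] [ 0.491 -0.274 -0.827] ang 0.0024983501242627033 tip [ 577.28  -248.031  175.261] target [ 586.327 -251.472  159.52 ] go [  9.047  -3.441 -15.741] y [ 0.722 -0.403  0.563]
```

View pics/f1.png

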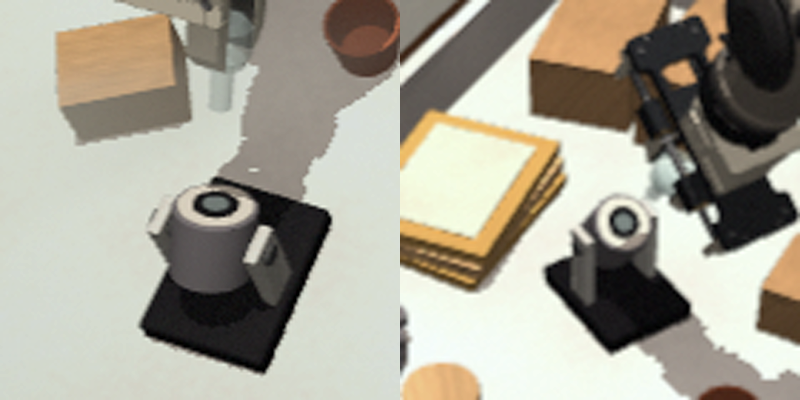

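The scene view shows the shank tip at crop (219,108), with the lens at (216,205). In the side view the tip is at crop (254,195), with the lens at (224,221). I'll compare these in 3D and move the rest of the way.

```bash
python3 -m creep '.003 -.001 -.005 0 0 0 0;.003 -.001 -.005 0 0 0 0;.002 -.001 -.004 0 0 0 0;.001 0 -.002 0 0 0 0;0 0 0 0 0 0 0;0 0 0 0 0 0 0'
python3 - <<'E'
from h import *
t,r=tri(("scene",156.7,237.8),("side",306.2,128.5)); l,_=tri(("scene",155.6,271.4),("side",297.4,136.6)); print(t,r,t-l)
E
python3 m.py
python3 - <<'E'
from h import *
a=viewer.capture("scene")[220:300,110:190];b=viewer.capture("side")[100:170,260:330]
f=lambda i:np.clip(1.5*cv2.resize(i,(400,400),interpolation=2).astype(float),0,255).astype(np.uint8)
cv2.imwrite("pics/f2.png",np.hstack([f(a),f(b)])[:,:,::-1])
E
```

```text
time: 9.48
tool_pos: [534.4, -222.0, 247.0]
tcp_rot: [2.542, 0.0, 1.062]
contact_force: [0.2, -0.1, 0.3]
grip_width: 35.4
finger_force: 30.0
[ 576.43742867 -251.40602563  168.0845186 ] [0.6, 0.6] [-39.48151724  18.91351818  62.75029432]
[ 534.381 -221.967  247.047] [ 0.493 -0.275 -0.825] ang 0.00017196972500832622 tip [ 586.121 -250.884  160.377] target [ 586.327 -251.472  159.52 ] go [ 0.206 -0.588 -0.857] y [ 0.721 -0.402  0.565]
```

View pics/f2.png

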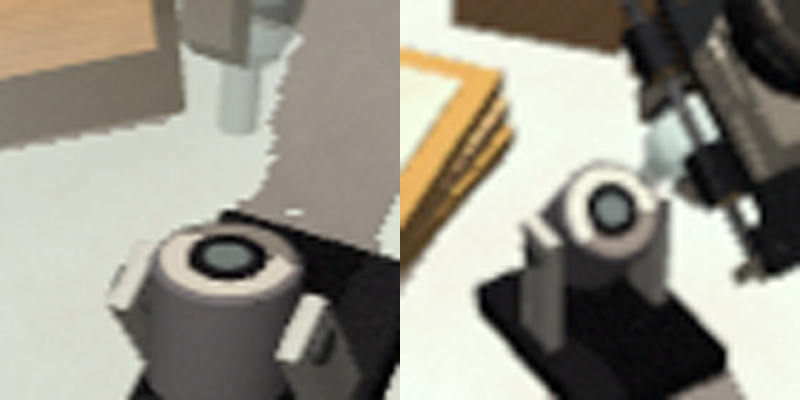

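The shank tip is at scene crop (236,132), about 6 cm up the line of sight from the lens at (228,257). The shank is aligned with that line, the head is firmly gripped, and nothing touches the camera. The off-axis error is 2–3 mm, so I'm handing in.

```bash
python3 -c "
from plant import order;print(order.close_job())"
```

```text
the job is handed in; nothing more can be done
None
```

I drew the stopper out and handed the job in with it held shank-first about 61 mm from the lens (2–3 mm off the line of sight, by my measurement); the decanter was still standing when I checked after the lift, and the hand-in returned no verdict.

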